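# Stow the ring wrench on the drop-latch hook

### The job

The bolts are tight, so put the wrench that has the ring end away, by its ring, on the drop-latch hook of the upright: lift the latch with the ring and bring the ring in over the hook arm until the latch drops shut behind it, without forcing anything. Give the wrench a light pull outwards along the hook arm, no yank, to be sure that the latch has caught, then let go so that it hangs straight down at rest. Leave the other things where they lie.

Things in the scene. Friction and masses are not known exactly. Their poses are not given: they have to be found in the camera images.
- wrench_grip (a point): Plain steel combination wrench, 215 mm long, 0.2 to 0.4 kg, lying flat on the bench: closed ring at one end, open jaw at the other. Point: middle of its handle (18 mm wide, 8 mm thick, 150 mm long), near the balance point, 6.5 mm above the bench. x points along the handle to the ring; z is the normal of its flat face (up as it lies), parallel to the ring's hole.
- wrench_ring (a point): Centre of the wrench's ring, 93 mm from wrench_grip along x, with the same axes. The ring is 38 mm outside, its round hole 26 mm, 13 mm thick (z).
- open_wrench_grip (a point): Bystander: middle of another steel wrench of the same size with an open jaw at both ends and no ring. It may lie in either of the two wrench places. Same axes; leave it alone.
- clamp_bar: Bystander: aluminium clamp bar 110 x 40 x 20 mm with a long slot, flat on the bench; origin under its centre.
- bolt: Bystander: steel bolt standing on its head, 65 mm tall, 25 mm head; origin under its centre.
- hook: Steel drop-latch hook on a fixed aluminium upright (50 mm wide, 360 mm tall). Origin: root of the arm on its axis, 245 mm above the bench, 6 mm off the upright. The arm, a 10 mm round bar, rises outwards at 35 degrees from level. x: outwards along the arm; y: level; z: square to the arm, up and back to the upright. It points about to the robot's left. A stop collar (17 mm) ends at x = 15 mm.
- latch (a joint): Angle of the gravity latch, rad: 0 shut, up to 1.0 lifted; it falls shut by its own weight (0.11 kg) and cannot be pushed in or pulled outwards. Hinged at the arm's root (hook x = 4, z = 5 mm). Shut, its flat bar (22 mm wide) lies over the arm, underside at hook z = 30 mm, and ends in the down-turned keeper plate with a lip. Lift it with the ring's rim under the lip where this stands past the arm's tip.
- latch_lip (a point): Underside of the latch's lip, on its middle line, 14 mm past the arm's tip (shut: hook x = 84, z = 6 mm). The lip (16 mm wide, 3 mm thick) runs level with the arm from the keeper plate's foot to hook x = 86 mm, then turns up to x = 95 mm. Moves with the latch.
- hook_tip (a point): Round tip of the hook arm: on its axis, 70 mm from the root, where the arm ends. Same axes as the hook.
- latch_keeper (a point): Foot of the latch's keeper plate (16 mm wide, 4 mm thick), on its middle line: shut it is at hook x = 62, z = 6 mm, 1 mm above the arm, and holds the ring on the arm between collar and plate. Moves with the latch.
Not all that is in view belongs to the job. Leave any purple or red look-alike of the part that bears wrench_grip alone.

How it is judged:
On the way, in this order (a step that is already met when the one before it is completed fails the run):
1. the latch is lifted with the wrench's ring at the mouth of the hook (value of joint latch above 0.07 rad and distance between wrench_ring and latch_lip below 0.05 m), for 0.05 s.
2. with the ring on the arm behind the shut latch, the wrench is pulled outwards against the latch (2 N or more) (value of joint latch below 0.05 rad and x of wrench_ring in the frame of hook between 0.03 and 0.068 m and y of wrench_ring in the frame of hook between -0.016 and 0.016 m and z of wrench_ring in the frame of hook between -0.022 and 0.012 m and contact force between wrench and latch above 2 N), for 0.05 s.
At the end, for the whole second after the job is handed in: The ring hangs on the hook arm between collar and keeper plate (ring centre within 12 mm of the arm's middle plane), the latch is shut (under 0.05 rad), and the released wrench hangs with its ring up within 0.3 rad of vertical, slower than 0.05 m/s (value of joint latch below 0.05 rad and x of wrench_ring in the frame of hook between 0 and 0.068 m and y of wrench_ring in the frame of hook between -0.012 and 0.012 m and z of wrench_ring in the frame of hook between -0.02 and 0.004 m and angle between wrench_ring's own x axis and vertical below 0.3 rad and linear speed of wrench below 0.05 m/s); the robot touches nothing.
It fails at once if the open-ended wrench, the clamp bar or the bolt is moved more than 25 mm (distance of any of open_wrench_grip, clamp_bar, bolt from where it was at the start of the episode above 0.025 m).
It fails at once if the latch is forced: the wrench presses on it with over 35 N (contact force between wrench and latch above 35 N).
It also fails if it takes over 54 s, if anything falls off the work surface, if the arm or the gripper's body presses on something with over 40 N, if the wrist force passes 120 N, or if a joint passes its speed limit or range.

### The arm

A 7-joint arm with a two-finger parallel gripper is mounted at the origin on the work surface. World frame = base frame: x ahead of the robot, y to its left, z up, the work surface at z = 0. Lengths are in m, angles in rad, forces in N, time in s.
With the tool pointing down it reaches from about 0.425 to 0.8 m from the base axis. Payload 8.3 kg.
Tool frame: the origin (TCP) lies on the centre line of the jaws, within the pads' length; the fingertips stand 22 mm ahead of it and the grasp point (between the pads) lies 3 mm ahead of it; z points along the fingers, y is the direction in which the jaws open and shut (so a half turn about z gives the same grasp; the last joint's range is limited). The gripper opens to 85 mm and grips with 20 to 120 N. Pads are 22 mm wide; open, the fingers measure 114 mm over their backs; the gripper's body (76 mm by 85 mm) begins 54 mm behind the grasp point. The pads swing forward as they close: fully open they stand 13 mm farther back than shut.
Start: joints at [-1.365, 0.383, 0.016, 1.37, -0.006, 1.388, -0.046], TCP at [0.166, 0.603, 0.253] pointing down, gripper open.
Joint ranges: [-2.95, 2.95], [-0.25, 2.06], [-1.52, 1.56], [0.18, 2.33], [-1.44, 4.58], [0.02, 2.06], [-3.01, 3.01]. Speed limits (rad/s): [2.39, 2.39, 3.01, 3.01, 3.14, 3.14, 3.14].

### API

Orientations are given as a unit quaternion [w, x, y, z].
In Python, from rig import status, vision, ctrl, spotter gives the robot as it stands.
- The arm moves only by the tool send_rows, never from a script. Its arguments are lists of equal length, an entry for each row: "twist": the turn, a rotation vector about the tool's x, y, z in rad, a list of three; "dp": the shift along the tool's x, y, z in mm, a list of three; "grip": the closure, from 0 (fully open) to 1 (shut). A call has 1 to 8 rows; each row is the pose to reach, as a shift and turn from the pose commanded when the call began, along the tool's axes at that moment; what a row does not reach only later rows make up. A row lasts 1/8 s, in which the tool goes at most 62.5 mm and 10.7 degrees, less where a joint would pass 70% of its speed; a pose out of reach is approached as far as the arm can. A call with a gripper value outside its range is refused whole. The fingers move at their own pace and stop on an object; the grip force is fixed at half the most. Time passes only in rows, so rows that repeat a pose let the fingers close. It gives the time, the measured TCP pose, the force and the opening at its end, in the units of the state.
- status.state(): the state, without advancing time (a new reading comes with each control period).
- vision.read_camera(name): name is "side" or "top"; returns (picture, depth): 420x560x3 uint8, red, green, blue; 420x560 float32, m along the optical axis (not along the pixel's ray), 0 where there is no reading.
- vision.camera_model(name): a dict with "mtx" (3x3 intrinsics, pixels), "D" ([k1, k2, p1, p2, k3] as OpenCV has them; the pictures are not rectified), "position" and "attitude" of the camera in the world. Camera axes: x right, y up, looking along -z (the intrinsics and any distortion apply to the point x, -y, -z); pixel columns grow to the right and rows downward; lengths in m; the calibration is good to about 2 mm. A picture is of the moment at which its call begins. camera_model takes no time and is no camera call.
- ctrl.close_job(): hands the job in, once; it reports no verdict.
Trained networks look in the newest picture that a camera, given by its name, has taken for a name from the list of things; names that differ only in an ending like _2 or _b are one class to them, and where a whole thing is asked for, a point or a joint stands for the part that bears it (a point fixed in the world has none). Each returns a list of dicts, best first, with "p" (0 to 1); they miss things now and then, are a little off and sometimes report something else, mostly with a low value. They report only what shows in the picture. A call takes as long as a camera call. They do not tell look-alikes from the thing itself.
- spotter.find_in(camera, label): "xyz" ([x, y, z] in m, in the coordinates of the camera as it stood for that picture, good to about 4 mm: the middle of the surface that is visible of it).
- spotter.regions_of(camera, label): "pixels" (420x560 bool, what is visible of it).
- spotter.landmark_of(camera, label): "xyz" ([x, y, z] in m, in the coordinates of the camera as it stood for that picture, good to about 4 mm: a listed point, or the origin of a listed thing).
The state is a dict: "t": time; "joint_pos": joint angles; "qvel": joint speeds; "effort": joint torques, N m; "ee_pos": TCP position; "orientation": TCP orientation; "ft_force": force on the tool from outside, world axes, zero at the start; "torque": the same for the moment, N m; "finger_gap": opening from 0.0 (shut) to 1.0 (fully open).
Only numpy, scipy, OpenCV 4.12 (cv2) and the standard library are available. Lean on these libraries where they do the work, as an engineer would, in place of code of your own. Each camera call takes 0.05 s, during which the arm holds its last target.

## Working session

There is one attempt and no reset: what is moved stays moved. The work goes in short steps, Python scripts to look and compute and a tool call to move; the robot and the scene stay as the last step left them, time stands still between calls to the robot, and variables do not carry over. Pictures are saved under pics/ and viewed, and the job is handed in when it is done.

Besides the shell and the picture viewer there is one more tool, called as a command line: name --argument value ..., lists and objects as JSON in quotes. send_rows: Moves the arm, as the interface text tells. Its arguments: {"type":"object","properties":{"twist":{"type":"array","items":{"type":"array","items":{"type":"number"}}},"dp":{"type":"array","items":{"type":"array","items":{"type":"number"}}},"grip":{"type":"array","items":{"type":"number"}}},"required":["twist","dp","grip"]}

```bash
ls; mkdir -p pics
cat > h.py <<'E'
import numpy as np, cv2
from scipy.spatial.transform import Rotation as R
from rig import status, vision, ctrl, spotter
def q2R(q): return R.from_quat([q[1],q[2],q[3],q[0]]).as_matrix()
def cam(n):
    m=vision.camera_model(n); return np.array(m["mtx"]),np.array(m["D"],float),np.array(m["position"]),q2R(m["attitude"]) if np.size(m["attitude"])==4 else np.array(m["attitude"])
def c2w(n,p):
    K,D,t,A=cam(n); return A@np.array(p)+t
def w2p(n,P):
    K,D,t,A=cam(n); c=(np.atleast_2d(P)-t)@A; c=c*[1,-1,-1]
    return cv2.projectPoints(c,np.zeros(3),np.zeros(3),K,D)[0].reshape(-1,2)
def p2w(n,uv,d):
    K,D,t,A=cam(n); u=cv2.undistortPoints(np.array(uv,float).reshape(-1,1,2),K,D).reshape(-1,2)
    d=np.atleast_1d(d)[:,None]; c=np.hstack([u*d,d])*[1,-1,-1]; return c@A.T+t
def snap(n,f):
    p,d=vision.read_camera(n); cv2.imwrite(f"pics/{f}.png",p[...,::-1]); np.save(f"pics/{f}.npy",d); return p,d
E
python3 - <<'E'
from h import *
print(status.state())
for n in("side","top"):
    print(vision.camera_model(n)); snap(n,n+"0")
for n in("side","top"):
  for l in["wrench_grip","wrench_ring","open_wrench_grip","hook","hook_tip","latch_lip","latch_keeper","bolt","clamp_bar"]:
    print(n,l,[(round(r["p"],2),c2w(n,r["xyz"]).round(4)) for r in spotter.landmark_of(n,l)])
E
```

```text
pics
{'t': 0.0, 'joint_pos': array([-1.36489521,  0.38425219,  0.0163875 ,  1.37116351, -0.0062683 ,
        1.38820855, -0.04647121]), 'qvel': array([-2.45669166e-04,  3.97229730e-04, -5.41538192e-04, -1.34538478e-03,
        3.17550301e-04,  5.21114678e-04, -8.17899588e-05]), 'effort': array([-1.20354662e-04, -6.27602363e+01,  8.44144206e-01, -3.71824872e+01,
        1.66261860e-02,  1.45965692e-02, -1.62982315e-05]), 'ee_pos': array([0.16584393, 0.60211191, 0.25226597]), 'orientation': array([-9.63971243e-05,  1.33953763e-01,  9.90987088e-01, -9.86046401e-04]), 'ft_force': array([ 0.05450968, -0.18253979, -0.32713675]), 'torque': array([-0.00979326, -0.00015375,  0.01100729]), 'finger_gap': 0.9997486743403876}
{'mtx': array([[417.06187451,   0.        , 279.12185063],
       [  0.        , 417.06187451, 209.99218956],
       [  0.        ,   0.        ,   1.        ]]), 'D': array([-0.07732651,  0.        ,  0.        ,  0.        ,  0.        ]), 'position': array([ 0.08206867, -0.30045825,  0.86515761]), 'attitude': array([ 0.85334071,  0.31147582, -0.13549062, -0.39551832])}
{'
[... 1157 characters left out ...]
54, 0.3146, 0.0073])), (0.76, array([0.4685, 0.1643, 0.0047]))]
top wrench_ring [(0.87, array([0.1293, 0.3719, 0.0056])), (0.68, array([0.5658, 0.1499, 0.002 ])), (0.34, array([ 0.632 , -0.0592,  0.2843]))]
top open_wrench_grip [(0.61, array([ 0.4406, -0.1895, -0.0027])), (0.58, array([0.5266, 0.3408, 0.0046]))]
top hook [(0.68, array([ 0.6419, -0.1127,  0.2464]))]
top hook_tip [(0.62, array([ 0.6329, -0.0587,  0.2832])), (0.38, array([0.524 , 0.3389, 0.0035]))]
top latch_lip [(0.7, array([ 0.6306, -0.056 ,  0.3032])), (0.5, array([ 0.6446, -0.1143,  0.2445]))]
top latch_keeper []
top bolt [(0.54, array([ 0.4396, -0.1904,  0.0019]))]
top clamp_bar [(0.71, array([ 0.738 ,  0.2219, -0.0037]))]
```

View pics/side0.png

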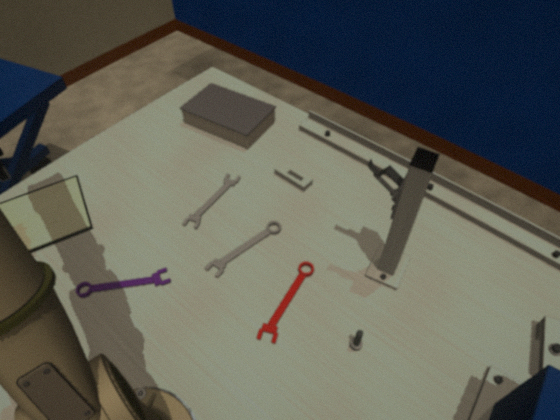

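View pics/top0.png

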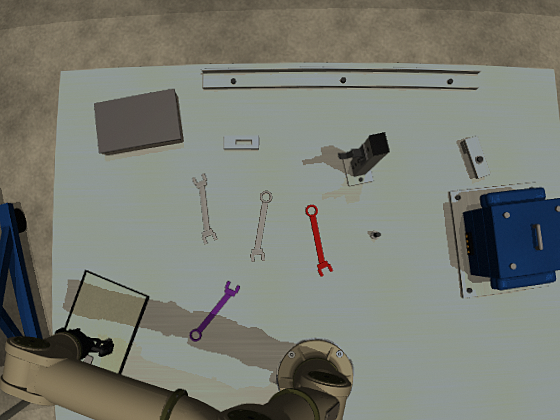

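Run:
```python
from h import *
s=cv2.imread("pics/side0.png");t=cv2.imread("pics/top0.png")
a=cv2.resize(s[130:300,330:450],None,fx=4,fy=4,interpolation=cv2.INTER_CUBIC)[:600]
b=cv2.resize(t[120:200,320:400],None,fx=5,fy=5,interpolation=cv2.INTER_CUBIC)
im=np.zeros((600,800,3),np.uint8); im[:a.shape[0],:a.shape[1]][:,:400]=0
im=np.zeros((600,800,3),np.uint8); a=cv2.resize(a,(400,567)); im[:567,:400]=a; im[:400,400:800]=b
cv2.imwrite("pics/z1.png",im)
# wrench by depth/regions
for n in("side","top"):
  d=np.load(f"pics/{n}0.npy"); print(n,d[d>0].min(),(d==0).mean())
  for r in spotter.regions_of(n,"wrench_grip"):
    m=r["pixels"]; v,u=np.nonzero(m&(d>0)); P=p2w(n,np.c_[u,v],d[v,u])
    pts=P[:,:2]; c=pts.mean(0); w=np.linalg.svd(pts-c,full_matrices=False)[2][0]
    pr=(pts-c)@w
    print(n,round(r["p"],2),m.sum(),c.round(4),np.median(P[:,2]).round(4),w.round(3),pr.min().round(4),pr.max().round(4),(c+w*(pr.min()+pr.max())/2).round(4))
```

```text
side 0.39721933 0.003920068027210884
side 0.97 878 [ 0.421  -0.0149] 0.0096 [-0.98  -0.199] -0.1249 0.1063 [ 0.4301 -0.013 ]
side 0.88 929 [0.1999 0.3134] 0.0091 [-0.764  0.645] -0.1173 0.1146 [0.201  0.3125]
side 0.76 733 [0.4636 0.1614] 0.0099 [-0.989  0.146] -0.1195 0.1055 [0.4705 0.1604]
top 0.75972635 0.004022108843537415
top 0.84 397 [0.4544 0.1652] 0.0087 [-0.988  0.156] -0.1178 0.0924 [0.467  0.1632]
top 0.63 352 [0.2183 0.3002] 0.0088 [-0.778  0.628] -0.0928 0.1257 [0.2056 0.3105]
top 0.62 383 [ 0.4108 -0.0151] 0.0089 [-0.983 -0.184] -0.1096 0.0902 [ 0.4203 -0.0133]
```

View pics/z1.png

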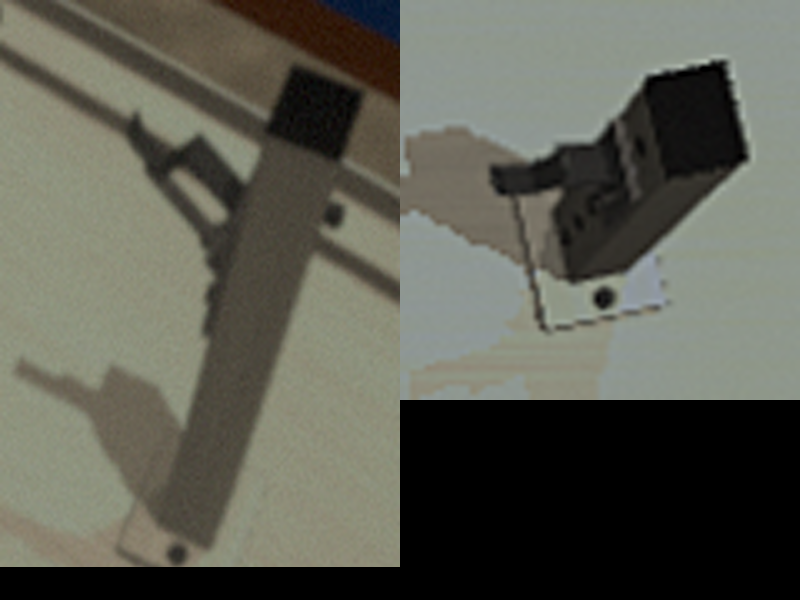

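Run:
```python
from h import *
for n in("side","top"):
  d=np.load(f"pics/{n}0.npy"); v,u=np.nonzero(d>0); P=p2w(n,np.c_[u,v],d[v,u])
  k=(abs(P[:,0]-.64)<.12)&(abs(P[:,1]+.11)<.15)&(P[:,2]>.352)&(P[:,2]<.37)
  Q=P[k]; print(n,k.sum(),Q[:,2].mean(),cv2.minAreaRect((Q[:,:2]*1000).astype(np.float32)), Q[:,:2].mean(0))
  # arm points
  k=(abs(P[:,0]-.64)<.06)&(P[:,1]>-.112)&(P[:,1]<0)&(P[:,2]>.2)&(P[:,2]<.35)
  Q=P[k]; o=np.argsort(Q[:,1]); print(k.sum())
  for lo in np.arange(-.11,-.02,.01):
    w=Q[(Q[:,1]>lo)&(Q[:,1]<lo+.01)]
    if len(w): print(round(lo,3),len(w),w.mean(0).round(4),w.min(0).round(3),w.max(0).round(3))
# repeated landmark estimates
import collections
for n in("side","top"):
  for l in["hook","hook_tip","latch_lip","latch_keeper","wrench_ring","wrench_grip"]:
    A=[]
    for i in range(1):
      for r in spotter.landmark_of(n,l): A.append(c2w(n,r["xyz"]).round(4))
    print(n,l,A[:3])
```

```text
side 548 0.3596551007902582 ((649.531494140625, -141.58731079101562), (55.625518798828125, 41.665775299072266), 11.281221389770508) [ 0.64564107 -0.14267631]
467
-0.11 99 [ 0.6399 -0.1053  0.2774] [ 0.629 -0.11   0.246] [ 0.656 -0.1    0.301]
-0.1 87 [ 0.6373 -0.095   0.2862] [ 0.627 -0.1    0.252] [ 0.649 -0.09   0.306]
-0.09 85 [ 0.6359 -0.0852  0.2915] [ 0.625 -0.09   0.262] [ 0.65 -0.08  0.31]
-0.08 63 [ 0.6324 -0.0753  0.2865] [ 0.625 -0.08   0.268] [ 0.643 -0.07   0.304]
-0.07 55 [ 0.6303 -0.0649  0.2899] [ 0.622 -0.069  0.275] [ 0.64 -0.06  0.3 ]
-0.06 48 [ 0.6296 -0.0545  0.3005] [ 0.622 -0.06   0.293] [ 0.64  -0.05   0.308]
-0.05 11 [ 0.6293 -0.0484  0.309 ] [ 0.623 -0.05   0.307] [ 0.635 -0.047  0.31 ]
top 372 0.3591760455372187 ((649.7699584960938, -140.99981689453125), (52.712867736816406, 42.836647033691406), 11.101203918457031) [ 0.64933951 -0.14061985]
201
-0.11 28 [ 0.6411 -0.1054  0.2828] [ 0.629 -0.109  0.247] [ 0.652 -0.101  0.299]
-0.1 33 [ 0.6404 -0.0948  0.3001] [ 0.63  -0.1    0.294] [ 0.651 -0.09   0.306]
-0.09 37 [ 0.6393 -0.0842  0.3025] [ 0.629 -0.089  0.26
[... 565 characters left out ...]
h_ring [array([0.5608, 0.1452, 0.008 ]), array([0.5142, 0.006 , 0.0083]), array([0.1337, 0.3703, 0.0076])]
side wrench_grip [array([ 0.4251, -0.0097,  0.0088]), array([0.4692, 0.1616, 0.0085]), array([0.2027, 0.3094, 0.0071])]
top hook [array([ 0.6419, -0.1127,  0.2464])]
top hook_tip [array([ 0.6329, -0.0587,  0.2832]), array([0.524 , 0.3389, 0.0035])]
top latch_lip [array([ 0.6306, -0.056 ,  0.3032]), array([ 0.6446, -0.1143,  0.2445])]
top latch_keeper []
top wrench_ring [array([0.1293, 0.3719, 0.0056]), array([0.5658, 0.1499, 0.002 ]), array([ 0.632 , -0.0592,  0.2843])]
top wrench_grip [array([ 0.4255, -0.0095,  0.0068]), array([0.2054, 0.3146, 0.0073]), array([0.4685, 0.1643, 0.0047])]
```

send_rows --twist '[[0, 0, 0], [0, 0, -0.02], [0, 0, -0.04], [0, 0, -0.06], [0, 0, -0.08], [0, 0, -0.1], [0, 0, -0.117], [0, 0, -0.117]]' --dp '[[-25, -21, 5], [-70, -58, 10], [-117, -98, 20], [-164, -138, 30], [-211, -178, 40], [-258, -217, 50], [-300, -252, 50], [-320, -268, 50]]' --grip '[0, 0, 0, 0, 0, 0, 0, 0]'

```text
t: 2.7
ee_pos: [0.4051, 0.2559, 0.2035]
orientation: [0.0, 0.078, 0.997, -0.0]
ft_force: [-0.5, -0.0, 0.1]
finger_gap: 1.001
```

```bash
cat > rec.py <<'E'
from h import *
import json
s=status.state()
with open("log.jsonl","a") as f: f.write(json.dumps({k:(v.tolist() if hasattr(v,'tolist') else v) for k,v in s.items()})+"\n")
print(s["t"],s["joint_pos"].round(3),s["ee_pos"].round(4),s["finger_gap"],s["ft_force"].round(2)); M=q2R(s["orientation"]); print(M.round(4))
E
python3 rec.py
```

```text
2.7 [-0.876  0.098  0.264  1.842 -0.027  1.205  0.811] [0.4051 0.2559 0.2035] 1.0012211591421216 [-0.5  -0.02  0.14]
[[-9.878e-01  1.555e-01  6.000e-04]
 [ 1.555e-01  9.878e-01 -1.000e-04]
 [-7.000e-04 -0.000e+00 -1.000e+00]]
```

send_rows --twist '[[0, 0, 0], [0, 0, 0], [0, 0, 0], [0, 0, 0], [0, 0, 0], [0, 0, 0], [0, 0, 0], [0, 0, 0]]' --dp '[[-30, -31, 10], [-60, -62, 40], [-79, -83, 75], [-79, -83, 110], [-79, -83, 145], [-79, -83, 165], [-79, -83, 178], [-79, -83, 178]]' --grip '[0, 0, 0, 0, 0, 0, 0, 0]'

```text
t: 3.7
ee_pos: [0.4685, 0.1651, 0.0248]
orientation: [-0.001, 0.076, 0.997, -0.0]
ft_force: [-0.1, 0.4, 0.1]
finger_gap: 1.0
```

```bash
python3 rec.py
python3 - <<'E'
from h import *
p,d=snap("side","side1"); 
cv2.imwrite("pics/side1z.png",cv2.resize(p[130:330,150:400,::-1],None,fx=3,fy=3,interpolation=cv2.INTER_CUBIC))
E
```

```text
3.7 [-0.685  0.371  0.331  1.979 -0.162  0.818  1.155] [0.4685 0.1651 0.0248] 1.0002433787845388 [-0.06  0.44  0.06]
[[-9.885e-01  1.512e-01 -1.100e-03]
 [ 1.512e-01  9.885e-01 -6.000e-04]
 [ 1.000e-03 -7.000e-04 -1.000e+00]]
```

View pics/side1z.png

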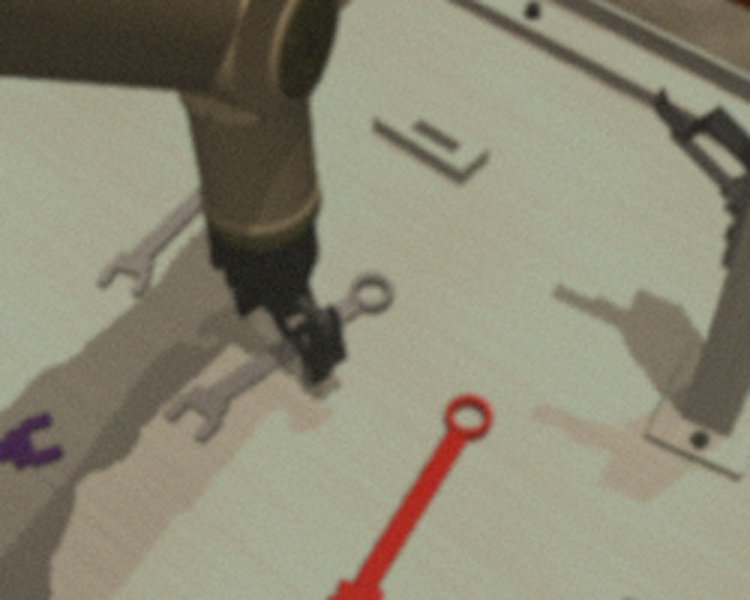

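The ring wrench (ring near zoom pixel 372,293; jaw near 200,410) lies between the fingers, at about the middle of its handle. I'm closing the gripper.

send_rows --twist '[[0, 0, 0], [0, 0, 0], [0, 0, 0], [0, 0, 0], [0, 0, 0], [0, 0, 0], [0, 0, 0], [0, 0, 0]]' --dp '[[0, -2, 0], [0, -2, 0], [0, -2, 0], [0, -2, 0], [0, -2, 0], [0, -2, 0], [0, -2, 0], [0, -2, 0]]' --grip '[0.6, 1, 1, 1, 1, 1, 1, 1]'

```text
t: 4.75
ee_pos: [0.4688, 0.1635, 0.0258]
orientation: [0.0, 0.076, 0.997, 0.0]
ft_force: [-1.1, -0.5, 6.1]
finger_gap: 0.187
```

```bash
python3 rec.py
```

```text
4.75 [-0.683  0.368  0.332  1.981 -0.162  0.817  1.159] [0.4688 0.1635 0.0258] 0.187223561277186 [-1.11 -0.51  6.07]
[[-9.885e-01  1.514e-01  4.000e-04]
 [ 1.514e-01  9.885e-01  6.000e-04]
 [-4.000e-04  6.000e-04 -1.000e+00]]
```

send_rows --twist '[[0, 0, 0], [0, 0, 0], [0, 0, 0.15], [0, 0, 0.32], [0, 0, 0.49], [0, 0, 0.66], [0, 0, 0.8], [0, 0, 0.8]]' --dp '[[0, 0, -15], [0, 0, -50], [-15, 0, -90], [-35, -3, -130], [-55, -6, -170], [-75, -9, -205], [-90, -11, -220], [-92, -11, -220]]' --grip '[1, 1, 1, 1, 1, 1, 1, 1]'

```text
t: 5.75
ee_pos: [0.5587, 0.1378, 0.2467]
orientation: [0.001, 0.458, 0.889, 0.001]
ft_force: [-0.4, 0.3, -2.8]
finger_gap: 0.189
```

```bash
python3 rec.py
```

```text
5.75 [-0.716  0.298  0.528  1.544 -0.152  1.338  0.446] [0.5587 0.1378 0.2467] 0.1887050243029015 [-0.44  0.26 -2.78]
[[-5.799e-01  8.147e-01  2.200e-03]
 [ 8.147e-01  5.799e-01  1.000e-04]
 [-1.200e-03  1.900e-03 -1.000e+00]]
```

```bash
cat > plan.py <<'E'
from h import *
import sys
yaw=np.radians(11.2); o=np.array([-np.sin(yaw),np.cos(yaw),0]); Z=np.array([0,0,1.]); 
root=np.array([.6438,-.1155,.245]); th=np.radians(35)
hx=np.cos(th)*o+np.sin(th)*Z; hz=-np.sin(th)*o+np.cos(th)*Z; hy=np.cross(hz,hx)
H=np.c_[hx,hy,hz]
RT=np.array([-.0944,0,.0193])  # ring in tool frame
def goal(a,c,tilt=35,b=0,rt=None):
    rt=RT if rt is None else rt
    t=np.radians(tilt); zz=-(np.cos(t)*o+np.sin(t)*Z); xx=np.sin(t)*o-np.cos(t)*Z
    T=np.c_[xx,np.cross(zz,xx),zz]
    ring=root+H@np.array([a,b,c])/1000
    return T,ring-T@rt
def delta(a,c,tilt=35,b=0,rt=None):
    s=status.state(); T0=q2R(s["orientation"]); T,p=goal(a,c,tilt,b,rt)
    print("now ring hook mm",(H.T@(s["ee_pos"]+T0@(RT if rt is None else rt)-root)*1000).round(1),"t",s["t"],"F",s["ft_force"].round(1))
    print("twist",R.from_matrix(T0.T@T).as_rotvec().round(4),"dp",(T0.T@(p-s["ee_pos"])*1000).round(1),"p",p.round(4))
if __name__=="__main__": delta(*map(float,sys.argv[1:]))
E
python3 plan.py 150 -30; python3 plan.py 100 -20
```

```text
now ring hook mm [ 136.6   -4.5 -116.9] t 5.75 F [-0.4  0.3 -2.8]
twist [ 0.2049 -0.9444  0.3889] dp [-64.2   8.6   6.6] p [0.603  0.0905 0.2402]
now ring hook mm [ 136.6   -4.5 -116.9] t 5.75 F [-0.4  0.3 -2.8]
twist [ 0.2049 -0.9444  0.3889] dp [-106.8  -10.6   27.1] p [0.6121 0.0447 0.2197]
```

send_rows --twist '[[0.02, -0.09, 0.04], [0.05, -0.22, 0.09], [0.08, -0.36, 0.15], [0.11, -0.5, 0.21], [0.14, -0.64, 0.265], [0.17, -0.78, 0.32], [0.195, -0.89, 0.37], [0.205, -0.944, 0.389]]' --dp '[[-5, 1, 0], [-14, 2, 1], [-24, 3, 2], [-34, 4, 3], [-44, 6, 4], [-54, 7, 5], [-62, 8, 6], [-64, 8.6, 6.6]]' --grip '[1, 1, 1, 1, 1, 1, 1, 1]'

```text
t: 6.75
ee_pos: [0.6009, 0.0923, 0.2366]
orientation: [0.356, 0.56, 0.687, -0.296]
ft_force: [0.5, 0.2, -2.6]
finger_gap: 0.181
```

```bash
python3 rec.py;python3 plan.py 150 -30
python3 - <<'E'
from h import *
ims=[]
for n in("side","top"):
  p,d=snap(n,n+"2"); ims.append(p)
  for l in["wrench_ring","wrench_grip"]:
    print(n,l,[(round(r["p"],2),c2w(n,r["xyz"]).round(4)) for r in spotter.landmark_of(n,l)])
a=cv2.resize(ims[0][110:310,250:450],(400,400),interpolation=cv2.INTER_CUBIC); b=cv2.resize(ims[1][100:260,240:400],(400,400),interpolation=cv2.INTER_CUBIC)
cv2.imwrite("pics/z2.png",np.hstack([a,b])[...,::-1])
E
```

```text
6.75 [-1.106  0.661  0.705  1.495  0.513  1.433 -0.406] [0.6009 0.0923 0.2366] 0.18109903262592525 [ 0.5   0.19 -2.61]
[[-0.1191  0.9803  0.1574]
 [ 0.5596  0.1972 -0.805 ]
 [-0.8202 -0.0077 -0.5721]]
now ring hook mm [149.8   1.  -34.2] t 6.75 F [ 0.5  0.2 -2.6]
twist [-0.0019  0.0019  0.0081] dp [-4.2  1.6 -0.4] p [0.603  0.0905 0.2402]
side wrench_ring [(0.95, array([0.1335, 0.3668, 0.0056])), (0.87, array([0.6145, 0.0206, 0.3051])), (0.84, array([0.5148, 0.0086, 0.0036]))]
side wrench_grip [(0.84, array([0.206 , 0.3108, 0.0079])), (0.68, array([ 0.4244, -0.01  ,  0.0061])), (0.59, array([0.6032, 0.0789, 0.2257]))]
top wrench_ring [(0.86, array([0.5148, 0.0063, 0.0133])), (0.83, array([0.6168, 0.0217, 0.2986]))]
top wrench_grip [(0.75, array([0.6047, 0.0708, 0.2314])), (0.55, array([0.2047, 0.311 , 0.0051]))]
```

View pics/z2.png

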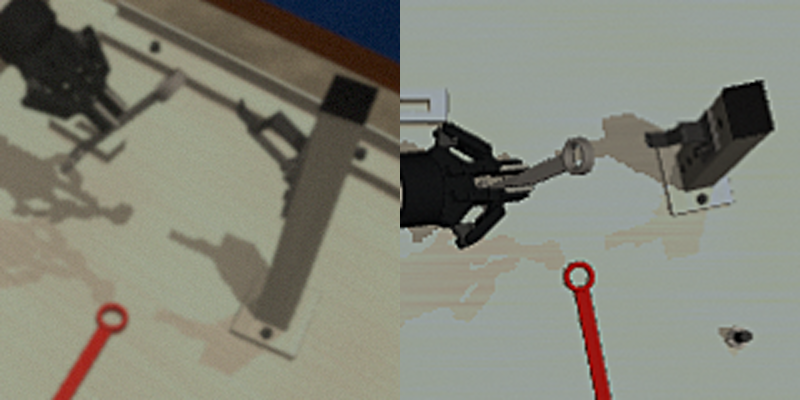

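```bash
cat > meas.py <<'E'
from plan import *
def wr(tag,rt=RT):
  s=status.state(); T0=q2R(s["orientation"]); tcp=s["ee_pos"]
  for n in("side","top"):
    d=np.load(f"pics/{n}{tag}.npy"); v,u=np.nonzero(d>0); P=p2w(n,np.c_[u,v],d[v,u])
    L=(P-tcp)@T0*1000  # tool frame
    k=(abs(L[:,1])<30)&(L[:,2]>5)&(L[:,2]<40)&(L[:,0]<-14)&(L[:,0]>-130)
    Q=L[k]; print(n,k.sum())
    for lo in range(-125,-10,10):
      w=Q[(Q[:,0]>=lo)&(Q[:,0]<lo+10)]
      if len(w)>2: print(lo,len(w),"y med %.1f min %.1f max %.1f  z med %.1f min %.1f max %.1f"%(np.median(w[:,1]),w[:,1].min(),w[:,1].max(),np.median(w[:,2]),w[:,2].min(),w[:,2].max()))
    for l in["wrench_ring"]:
      for r in spotter.landmark_of(n,l):
        q=(c2w(n,r["xyz"])-tcp)@T0*1000
        if np.linalg.norm(q)<200: print(" lm",l,q.round(1))
if __name__=="__main__": wr(sys.argv[1])
E
python3 meas.py 2
```

```text
side 265
-115 59 y med -5.5 min -15.4 max 10.3  z med 18.9 min 12.9 max 25.6
-105 49 y med -17.0 min -21.3 max 13.8  z med 19.0 min 12.7 max 26.3
-95 26 y med -19.2 min -21.6 max 11.2  z med 17.5 min 13.3 max 25.7
-85 28 y med 1.2 min -19.6 max 12.1  z med 15.4 min 12.9 max 25.3
-75 13 y med -10.0 min -12.4 max -5.9  z med 20.8 min 17.4 max 25.2
-65 18 y med -9.6 min -12.9 max 3.4  z med 19.0 min 17.3 max 24.9
-55 19 y med -9.7 min -11.7 max 5.9  z med 19.1 min 17.5 max 24.9
-45 18 y med -9.6 min -12.1 max 5.1  z med 19.9 min 17.7 max 26.2
-35 16 y med -9.5 min -12.0 max 4.5  z med 20.1 min 18.0 max 24.7
-25 16 y med -9.7 min -11.9 max 7.2  z med 20.1 min 18.0 max 26.0
-15 3 y med -10.2 min -11.5 max -9.7  z med 23.1 min 20.2 max 24.5
 lm wrench_ring [-94.5  -1.5  20.4]
top 247
-115 53 y med -1.0 min -14.3 max 14.4  z med 18.1 min 10.7 max 27.7
-105 27 y med -13.0 min -18.5 max 15.9  z med 16.8 min 10.7 max 30.7
-95 21 y med 9.0 min -18.7 max 17.7  z med 16.5 min 11.7 max 26.4
-85 45 y med 0.8 min -15.9 max 13.2  z med 17.1 min 10.7 max 26.5
-75 10 y med -0.4 min -9.2 max 9.3  z med 16.6 min 14.4 max 20.2
-65 20 y med -0.6 min -8.9 max 8.4  z med 18.7 min 15.5 max 24.7
-55 19 y med -0.9 min -9.2 max 8.0  z med 17.4 min 13.5 max 21.0
-45 20 y med -0.5 min -8.5 max 8.3  z med 17.1 min 13.3 max 20.7
-35 16 y med -3.2 min -9.2 max 9.4  z med 18.7 min 14.4 max 21.5
-25 15 y med 1.0 min -7.2 max 8.6  z med 17.8 min 15.1 max 19.6
 lm wrench_ring [-88.9   1.   23.6]
```

```bash
python3 plan.py 84 -24; python3 plan.py 84 -8
```

```text
now ring hook mm [149.6   0.8 -30.8] t 7.15 F [ 0.1 -0.7 -2.5]
twist [-0.0011 -0.0026  0.0008] dp [-6.9  0.9 65.9] p [0.6142 0.0341 0.2073]
now ring hook mm [149.6   0.8 -30.8] t 7.15 F [ 0.1 -0.7 -2.5]
twist [-0.0011 -0.0026  0.0008] dp [-22.9   0.9  65.8] p [0.616  0.0251 0.2204]
```

send_rows --twist '[[0, 0, 0], [0, 0, 0], [0, 0, 0], [0, 0, 0], [0, 0, 0], [0, 0, 0], [0, 0, 0], [0, 0, 0]]' --dp '[[-1, 0, 6], [-2, 1, 18], [-4, 1, 30], [-6, 1, 42], [-6, 1, 52], [-6, 1, 60], [-6, 1, 65], [-6, 1, 65]]' --grip '[1, 1, 1, 1, 1, 1, 1, 1]'

```text
t: 8.15
ee_pos: [0.6138, 0.0357, 0.2061]
orientation: [0.356, 0.563, 0.686, -0.294]
ft_force: [0.7, 0.2, -1.9]
finger_gap: 0.187
```

```bash
cat > look.py <<'E'
from h import *
import sys
tag=sys.argv[1]; ims=[snap(n,n+tag)[0] for n in("side","top")]
a=cv2.resize(ims[0][130:250,320:440],(400,400),interpolation=cv2.INTER_CUBIC); b=cv2.resize(ims[1][120:200,300:380],(400,400),interpolation=cv2.INTER_CUBIC)
cv2.imwrite(f"pics/z{tag}.png",np.hstack([a,b])[...,::-1])
E
python3 look.py 3; python3 plan.py 84 -5
python3 - <<'E'
from plan import *
# hook-frame points of ring/lip per camera
for n in("side","top"):
  d=np.load(f"pics/{n}3.npy"); v,u=np.nonzero(d>0); P=p2w(n,np.c_[u,v],d[v,u]); L=(P-root)@H*1000
  k=(abs(L[:,1])<25)&(L[:,0]>60)&(L[:,0]<115)&(L[:,2]>-60)&(L[:,2]<35); Q=L[k]
  print(n)
  for lo in range(60,115,5):
    w=Q[(Q[:,0]>=lo)&(Q[:,0]<lo+5)]
    if len(w): print(lo,len(w),"y",w[:,1].min().round(1),w[:,1].max().round(1),"z",np.percentile(w[:,2],[0,10,50,90,100]).round(1))
E
```

```text
now ring hook mm [ 85.2  -0.5 -26.1] t 8.25 F [-0.5  0.2 -1.8]
twist [-0.0005 -0.0007  0.0023] dp [-21.   -0.3   1.3] p [0.6163 0.0234 0.2228]
side
60 69 y -9.7 11.8 z [-2.7  8.8 20.9 33.8 35. ]
65 21 y -7.2 10.1 z [-2.9  0.2  9.  10.1 10.4]
70 19 y -7.6 10.6 z [ 6.2  7.8  8.9 10.3 11. ]
75 39 y -12.2 21.5 z [-59.4 -27.7  -6.9   9.6  10.5]
80 86 y -11.4 22.7 z [-58.9 -46.9 -12.1   9.1  10.5]
85 121 y -13.3 22.3 z [-59.2 -50.3 -23.1   8.9  11.7]
90 32 y -13.1 20.8 z [-37.8 -29.2 -10.5  13.1  13.7]
top
60 41 y -12.4 7.4 z [ 7.4  9.5 22.6 31.  33.9]
65 18 y -9.2 6.9 z [ 7.7  7.9 10.2 25.7 29.8]
70 7 y -6.4 6.0 z [ 7.6  7.8  9.  11.1 11.2]
75 32 y -13.6 18.0 z [-42.4 -38.8 -13.    9.9  11.3]
80 44 y -18.5 18.0 z [-57.5 -38.4 -12.9   9.   11.3]
85 89 y -16.9 16.4 z [-59.7 -53.8 -32.4  -6.2  12.7]
90 29 y -17.7 18.9 z [-39.8 -36.7 -17.7  13.2  15.5]
95 1 y 1.9 1.9 z [16.4 16.4 16.4 16.4 16.4]
```

View pics/z3.png

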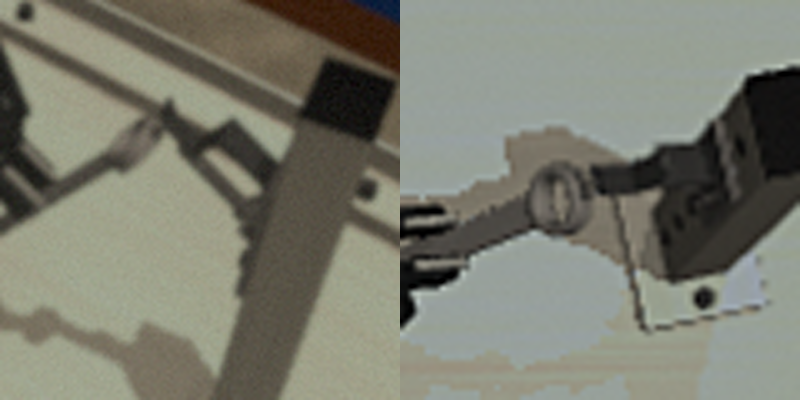

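Ring (side zoom 140,140) sits just below and outside the lip (168,115). Lip and ring heights match the model, so I'm lifting slowly.

send_rows --twist '[[0, 0, 0], [0, 0, 0], [0, 0, 0], [0, 0, 0], [0, 0, 0], [0, 0, 0], [0, 0, 0], [0, 0, 0]]' --dp '[[-4, 0, 0], [-8, 0, 1], [-11, 0, 1], [-14, 0, 1], [-17, 0, 1], [-20, 0, 1], [-23, 0, 1], [-25, 0, 1]]' --grip '[1, 1, 1, 1, 1, 1, 1, 1]'

```text
t: 9.25
ee_pos: [0.6169, 0.0209, 0.2264]
orientation: [0.356, 0.563, 0.686, -0.294]
ft_force: [0.8, 0.1, -2.9]
finger_gap: 0.182
```

```bash
python3 look.py 4; python3 plan.py 40 -1
python3 - <<'E'
from plan import *
for n in("side","top"):
  d=np.load(f"pics/{n}4.npy"); v,u=np.nonzero(d>0); P=p2w(n,np.c_[u,v],d[v,u]); L=(P-root)@H*1000
  k=(abs(L[:,1])<25)&(L[:,0]>40)&(L[:,0]<115)&(L[:,2]>-60)&(L[:,2]<55); Q=L[k]
  print(n)
  for lo in range(60,115,5):
    w=Q[(Q[:,0]>=lo)&(Q[:,0]<lo+5)]
    if len(w): print(lo,len(w),"y",w[:,1].min().round(1),w[:,1].max().round(1),"z",np.percentile(w[:,2],[0,10,50,90,100]).round(1))
E
```

```text
now ring hook mm [83.8 -0.3 -0.5] t 9.35 F [ 0.1 -0.6 -2.7]
twist [-0.0011 -0.0006  0.0018] dp [ 0.4 -0.1 43.9] p [ 0.6237 -0.0142  0.2009]
side
60 46 y -7.0 9.5 z [-2.7  3.  19.6 28.9 37.1]
65 27 y -6.1 10.4 z [-2.6  1.1 19.1 20.  20.5]
70 15 y -6.7 9.2 z [18.6 19.8 20.4 21.7 22. ]
75 48 y -7.6 22.6 z [-52.7 -26.   12.6  21.9  23. ]
80 99 y -12.7 21.5 z [-58.1 -45.6  -1.5  21.3  23.8]
85 152 y -16.0 21.6 z [-59.6 -45.8  -7.1  17.4  27.1]
90 12 y -7.7 10.4 z [25.2 25.9 27.  28.2 29.7]
top
60 22 y -9.7 4.9 z [19.  19.4 26.8 37.7 43. ]
65 8 y -8.4 2.2 z [19.1 19.3 20.6 22.4 23. ]
70 13 y -10.1 6.3 z [-15.7 -13.9  19.3  22.4  22.7]
75 23 y -18.2 17.6 z [-30.8 -12.3   9.7  22.3  26. ]
80 69 y -14.0 18.6 z [-59.5 -50.1 -13.3  17.   24.8]
85 113 y -16.7 18.1 z [-58.1 -46.1  -8.4  16.8  28.6]
90 13 y -17.8 12.2 z [-42.9 -35.3   7.4  29.   29.5]
```

View pics/z4.png

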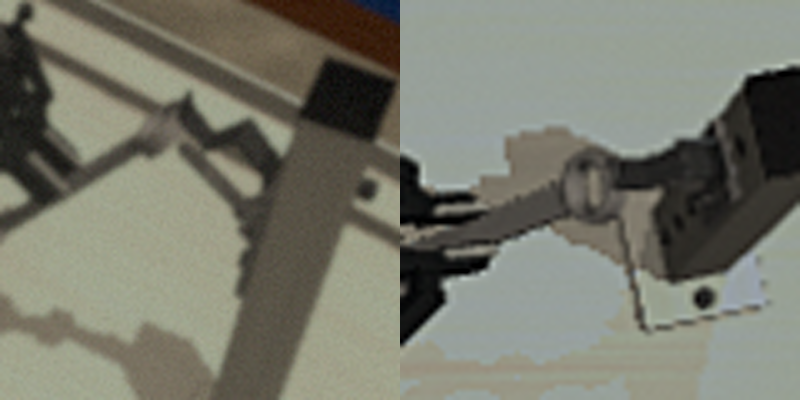

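The latch is lifted (lip top up 13 mm, about 0.16 rad), and the ring is centred on the arm's axis. Moving in.

send_rows --twist '[[0, 0, 0], [0, 0, 0], [0, 0, 0], [0, 0, 0], [0, 0, 0], [0, 0, 0]]' --dp '[[0, 0, 3], [0, 0, 7], [0, 0, 11], [0, 0, 15], [0, 0, 19], [0, 0, 21]]' --grip '[1, 1, 1, 1, 1, 1]'

```text
t: 10.1
ee_pos: [0.6201, 0.0038, 0.2139]
orientation: [0.356, 0.563, 0.686, -0.294]
ft_force: [-0.6, 1.0, -3.3]
finger_gap: 0.188
```

```bash
python3 look.py 5; python3 plan.py 40 -1
```

```text
now ring hook mm [62.6 -0.1 -0.8] t 10.2 F [ 0.2  0.4 -2.2]
twist [-0.0015 -0.0005  0.0021] dp [ 0.2  0.1 22.6] p [ 0.6237 -0.0142  0.2009]
```

View pics/z5.png

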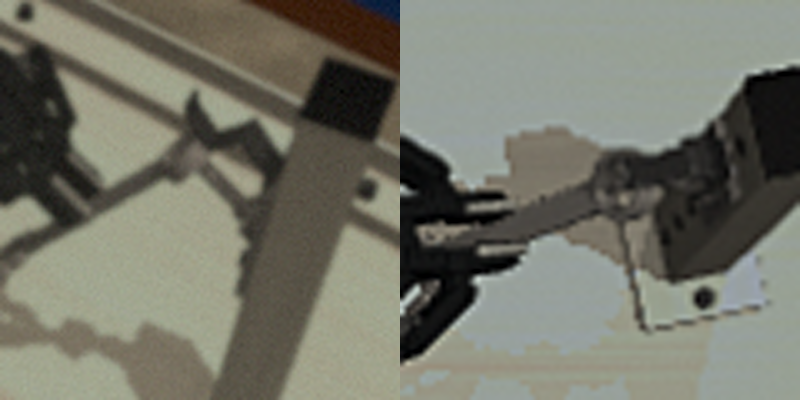

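The ring (side zoom 188,155) is over the arm's tip, the latch rides on it, and no contact force builds up. Continuing in.

send_rows --twist '[[0, 0, 0], [0, 0, 0], [0, 0, 0], [0, 0, 0], [0, 0, 0], [0, 0, 0], [0, 0, 0]]' --dp '[[0, 0, 4], [0, 0, 8], [0, 0, 12], [0, 0, 16], [0, 0, 20], [0, 0, 23], [0, 0, 23]]' --grip '[1, 1, 1, 1, 1, 1, 1]'

```text
t: 11.08
ee_pos: [0.6237, -0.0146, 0.2008]
orientation: [0.356, 0.563, 0.686, -0.294]
ft_force: [0.5, 0.1, -2.8]
finger_gap: 0.184
```

```bash
python3 look.py 6; python3 plan.py 50 -4
python3 - <<'E'
from plan import *
for n in("side","top"):
  d=np.load(f"pics/{n}6.npy"); v,u=np.nonzero(d>0); P=p2w(n,np.c_[u,v],d[v,u]); L=(P-root)@H*1000
  k=(abs(L[:,1])<25)&(L[:,0]>40)&(L[:,0]<115)&(L[:,2]>-30)&(L[:,2]<55); Q=L[k]
  print(n)
  for lo in range(20,115,5):
    w=Q[(Q[:,0]>=lo)&(Q[:,0]<lo+5)]
    if len(w): print(lo,len(w),"y",w[:,1].min().round(1),w[:,1].max().round(1),"z",np.percentile(w[:,2],[0,10,50,90,100]).round(1))
E
```

```text
now ring hook mm [39.9 -0.3 -0.9] t 11.175 F [-0.2  0.4 -4.1]
twist [-0.001  -0.0007  0.0021] dp [  3.1  -0.1 -10. ] p [ 0.6218 -0.0044  0.2041]
side
40 128 y -17.4 22.2 z [-29.5 -18.1   5.   33.6  36.3]
45 47 y -9.4 19.7 z [-16.5   0.2  16.7  35.1  36.8]
50 35 y -8.8 11.6 z [-1.9  1.  32.9 35.  36. ]
55 37 y -10.4 14.2 z [-3.3  0.6 33.6 35.  36.1]
60 73 y -11.1 11.6 z [-4.4  7.7 21.2 34.4 36.1]
65 22 y -7.7 9.0 z [-2.2  1.8  8.4 10.3 10.9]
70 16 y -6.9 9.1 z [ 6.   7.   8.8  9.9 10.4]
75 17 y -7.1 9.9 z [ 6.5  7.9  9.2 10.7 11.1]
80 18 y -5.4 11.5 z [ 5.3  7.6  8.9 10.3 11.1]
85 15 y -6.6 10.5 z [ 7.9  8.6 10.5 11.8 12.1]
90 13 y -5.7 8.5 z [10.5 11.6 13.1 14.4 14.6]
top
40 46 y -19.1 18.5 z [-29.3 -21.4   2.3  32.6  36.1]
45 25 y -16.9 15.2 z [-14.3  -2.8  32.3  34.6  36.9]
50 10 y -13.1 8.5 z [30.  31.5 32.4 35.2 35.4]
55 20 y -13.2 8.8 z [ 5.3 18.1 32.5 34.9 35.2]
60 48 y -10.4 8.4 z [ 7.4  9.2 20.6 33.3 35.8]
65 13 y -9.9 6.6 z [ 6.9  6.9  9.2 24.6 33.8]
70 9 y -7.6 6.3 z [ 6.8  7.   9.5 11.2 11.8]
75 8 y -8.1 6.3 z [ 6.   7.5  9.3 10.4 10.9]
80 8 y -5.1 6.1 z [ 7.7  7.7  9.5 12.1 13.7]
85 5 y -7.1 6.1 z [ 8.   9.1 11.  12.2 12.6]
90 8 y -9.5 6.6 z [11.2 11.2 14.  15.9 16.5]
```

View pics/z6.png

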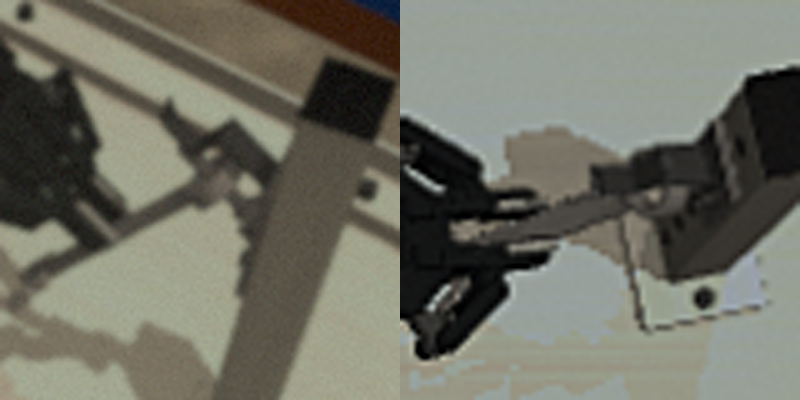

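The latch is shut again (lip top back at hook z≈9), with the ring behind the keeper plate. Now a gentle outward pull in small steps.

send_rows --twist '[[0, 0, 0], [0, 0, 0], [0, 0, 0], [0, 0, 0]]' --dp '[[0, 0, -4], [0, 0, -8], [0, 0, -11], [0, 0, -12]]' --grip '[1, 1, 1, 1]'

```text
t: 11.68
ee_pos: [0.622, -0.0042, 0.208]
orientation: [0.356, 0.562, 0.686, -0.293]
ft_force: [-0.4, -0.2, -2.7]
finger_gap: 0.182
```

```bash
cat > f.py <<'E'
from plan import *
s=status.state(); print("F hook",(H.T@s["ft_force"]).round(2), "world",s["ft_force"].round(2)); delta(40,0)
E
python3 f.py
```

```text
F hook [-1.67  0.44 -2.09] world [-0.4  -0.25 -2.67]
now ring hook mm [52.3 -0.4 -1. ] t 11.675 F [-0.4 -0.2 -2.7]
twist [-0.0005 -0.0008  0.0022] dp [-1.  -0.2 12.3] p [ 0.6238 -0.0147  0.2017]
```

send_rows --twist '[[0, 0, 0], [0, 0, 0], [0, 0, 0]]' --dp '[[0, 0, -0.5], [0, 0, -1], [0, 0, -1]]' --grip '[1, 1, 1]'

```text
t: 12.05
ee_pos: [0.6217, -0.0039, 0.2083]
orientation: [0.356, 0.563, 0.686, -0.294]
ft_force: [-0.6, -0.2, -2.7]
finger_gap: 0.183
```

```bash
python3 f.py
```

```text
F hook [-1.6   0.63 -2.21] world [-0.61 -0.16 -2.73]
now ring hook mm [52.8 -0.2 -0.9] t 12.05 F [-0.6 -0.2 -2.7]
twist [-0.0012 -0.0005  0.0022] dp [-0.9 -0.  12.8] p [ 0.6238 -0.0147  0.2017]
```

send_rows --twist '[[0, 0, 0], [0, 0, 0], [0, 0, 0]]' --dp '[[0, 0, -0.5], [0, 0, -1], [0, 0, -1]]' --grip '[1, 1, 1]'

```text
t: 12.42
ee_pos: [0.6216, -0.003, 0.2089]
orientation: [0.356, 0.563, 0.686, -0.294]
ft_force: [-0.1, -0.2, -3.2]
finger_gap: 0.184
```

```bash
python3 f.py
```

```text
F hook [-1.98  0.13 -2.55] world [-0.1  -0.19 -3.23]
now ring hook mm [53.9 -0.3 -0.9] t 12.425 F [-0.1 -0.2 -3.2]
twist [-0.0011 -0.0006  0.0022] dp [-0.9 -0.1 13.9] p [ 0.6238 -0.0147  0.2017]
```

send_rows --twist '[[0, 0, 0], [0, 0, 0], [0, 0, 0]]' --dp '[[0, 0, -0.5], [0, 0, -1], [0, 0, -1]]' --grip '[1, 1, 1]'

```text
t: 12.8
ee_pos: [0.6214, -0.0022, 0.2095]
orientation: [0.356, 0.563, 0.686, -0.294]
ft_force: [-0.8, -0.1, -3.8]
finger_gap: 0.178
```

```bash
python3 f.py
```

```text
F hook [-2.13  0.76 -3.19] world [-0.76 -0.06 -3.83]
now ring hook mm [54.8 -0.2 -0.9] t 12.8 F [-0.8 -0.1 -3.8]
twist [-0.0012 -0.0006  0.0021] dp [-0.9 -0.  14.9] p [ 0.6238 -0.0147  0.2017]
```

send_rows --twist '[[0, 0, 0], [0, 0, 0], [0, 0, 0]]' --dp '[[0, 0, -0.5], [0, 0, -1], [0, 0, -1]]' --grip '[1, 1, 1]'

```text
t: 13.18
ee_pos: [0.6212, -0.0015, 0.21]
orientation: [0.356, 0.563, 0.686, -0.294]
ft_force: [0.0, -0.8, -4.6]
finger_gap: 0.183
```

```bash
python3 f.py
```

```text
F hook [-3.25  0.1  -3.3 ] world [ 0.05 -0.78 -4.57]
now ring hook mm [55.8 -0.2 -0.9] t 13.175 F [ 0.  -0.8 -4.6]
twist [-0.0013 -0.0006  0.0022] dp [-0.9  0.  15.8] p [ 0.6238 -0.0147  0.2017]
```

send_rows --twist '[[0, 0, 0], [0, 0, 0], [0, 0, 0]]' --dp '[[0, 0, -0.5], [0, 0, -1], [0, 0, -1]]' --grip '[1, 1, 1]'

```text
t: 13.55
ee_pos: [0.6211, -0.0007, 0.2106]
orientation: [0.356, 0.563, 0.686, -0.294]
ft_force: [0.5, -1.9, -4.8]
finger_gap: 0.187
```

```bash
python3 f.py; python3 look.py 7
```

```text
F hook [-4.31 -0.14 -2.81] world [ 0.51 -1.86 -4.78]
now ring hook mm [56.8 -0.2 -0.9] t 13.55 F [ 0.5 -1.9 -4.8]
twist [-0.0013 -0.0007  0.0021] dp [-0.9 -0.  16.9] p [ 0.6238 -0.0147  0.2017]
```

View pics/z7.png

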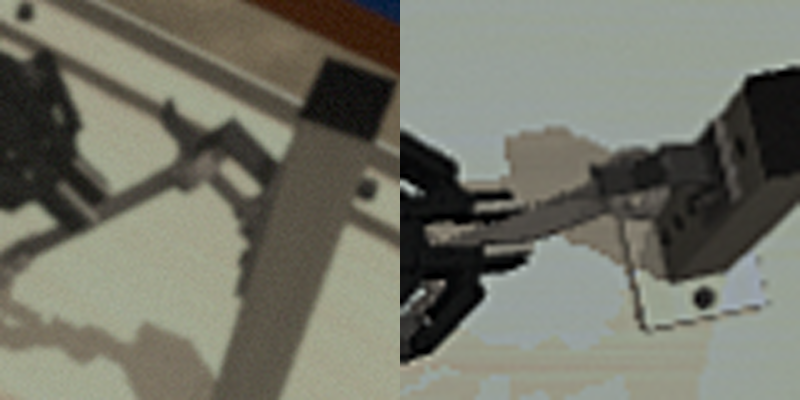

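The latch is still shut and the pull builds by about 1 N/mm (now roughly 2.7 N above the weight component). I'll go a bit further for margin.

send_rows --twist '[[0, 0, 0], [0, 0, 0], [0, 0, 0], [0, 0, 0]]' --dp '[[0, 0, -1], [0, 0, -2], [0, 0, -3], [0, 0, -3]]' --grip '[1, 1, 1, 1]'

```text
t: 14.15
ee_pos: [0.6206, 0.0017, 0.2123]
orientation: [0.356, 0.563, 0.686, -0.294]
ft_force: [0.9, -2.7, -5.5]
finger_gap: 0.185
```

```bash
python3 f.py; python3 look.py 8
```

```text
F hook [-5.47 -0.4  -2.83] world [ 0.95 -2.72 -5.46]
now ring hook mm [59.7 -0.1 -0.9] t 14.15 F [ 0.9 -2.7 -5.5]
twist [-0.0014 -0.0007  0.0021] dp [-0.9  0.1 19.8] p [ 0.6238 -0.0147  0.2017]
```

View pics/z8.png

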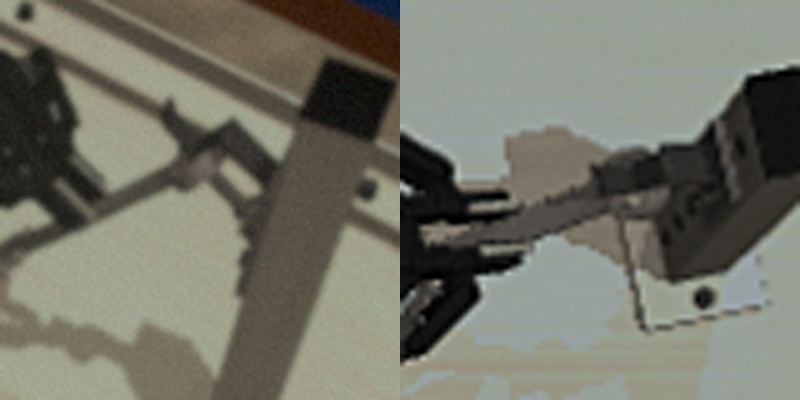

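Net pull is about 3.9 N and the latch stays shut. Relieving it by moving back in, then checking whether the wrench has turned in the grip.

send_rows --twist '[[0, 0, 0], [0, 0, 0], [0, 0, 0], [0, 0, 0], [0, 0, 0], [0, 0, 0]]' --dp '[[0, 0, 3], [0, 0, 7], [0, 0, 11], [0, 0, 15], [0, 0, 18], [0, 0, 18]]' --grip '[1, 1, 1, 1, 1, 1]'

```text
t: 15.0
ee_pos: [0.6234, -0.013, 0.202]
orientation: [0.356, 0.563, 0.686, -0.294]
ft_force: [-1.0, 0.4, -3.4]
finger_gap: 0.185
```

```bash
python3 f.py; python3 look.py 9; python3 meas.py 9
```

```text
F hook [-1.44  0.89 -3.15] world [-1.    0.44 -3.4 ]
now ring hook mm [41.6 -0.1 -0.8] t 15.0 F [-1.   0.4 -3.4]
twist [-0.0016 -0.0004  0.0021] dp [-0.8  0.1  1.6] p [ 0.6238 -0.0147  0.2017]
side 451
-125 4 y med -3.5 min -5.9 max 0.2  z med 22.9 min 21.1 max 39.0
-115 74 y med -9.1 min -17.7 max 9.2  z med 19.6 min 13.8 max 27.1
-105 87 y med -5.1 min -23.2 max 18.1  z med 18.1 min 5.1 max 39.1
-95 44 y med -18.9 min -22.3 max 13.5  z med 17.0 min 5.6 max 39.8
-85 24 y med -1.3 min -14.4 max 4.6  z med 16.1 min 13.7 max 21.2
-75 21 y med -10.4 min -13.2 max 3.8  z med 18.6 min 16.1 max 23.9
-65 22 y med -9.7 min -12.7 max 3.9  z med 17.3 min 16.4 max 24.6
-55 23 y med -9.8 min -12.1 max 4.2  z med 18.4 min 16.4 max 24.3
-45 23 y med -9.7 min -12.5 max 5.5  z med 18.6 min 15.7 max 24.4
-35 22 y med -9.6 min -12.1 max 5.0  z med 18.1 min 16.3 max 24.5
-25 21 y med -8.8 min -12.4 max 5.3  z med 18.5 min 17.1 max 24.3
 lm wrench_ring [-96.2  -0.2  20.6]
top 229
-115 18 y med -10.8 min -16.4 max 14.7  z med 18.3 min 12.5 max 26.5
-105 19 y med -14.0 min -18.4 max 18.4  z med 16.8 min 13.9 max 26.7
-95 17 y med -11.9 min -18.9 max 16.9  z med 15.7 min 13.5 max 25.9
-85 14 y med -5.9 min -12.8 max 16.6  z med 17.5 min 13.4 max 28.1
-75 8 y med -3.7 min -8.6 max -0.6  z med 18.2 min 12.1 max 20.6
-65 13 y med -3.6 min -9.2 max 1.5  z med 18.2 min 13.5 max 23.9
-55 17 y med 0.9 min -8.6 max 8.0  z med 18.9 min 14.4 max 23.0
-45 17 y med -0.3 min -7.8 max 7.9  z med 18.6 min 15.8 max 21.9
-35 16 y med -1.3 min -8.2 max 7.5  z med 18.7 min 15.7 max 22.6
-25 21 y med -0.2 min -8.7 max 8.9  z med 18.6 min 11.0 max 24.0
-15 3 y med -8.5 min -13.3 max 5.6  z med 21.1 min 8.7 max 21.4
 lm wrench_ring [-88.2   1.5  21.8]
```

View pics/z9.png

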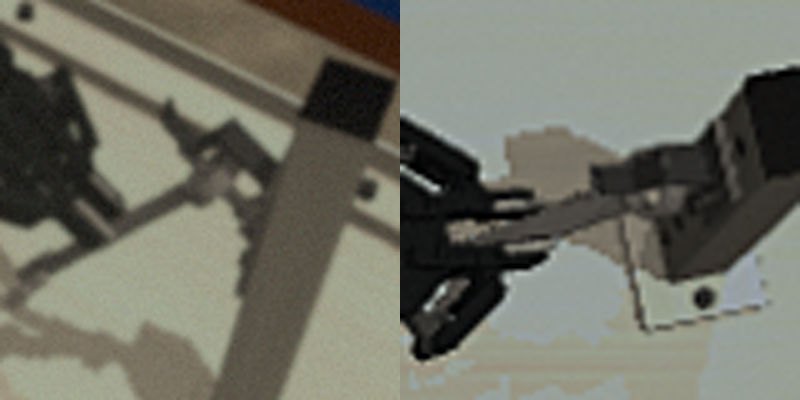

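```bash
for t in 28 20 12 4; do python3 plan.py 38 -1 $t | tail -1; done; python3 -c "
from plan import *
import json
print(len(open('log.jsonl').readlines()))"
```

```text
twist [-0.0006 -0.1229  0.0022] dp [ 1.7 -0.2 15.7] p [ 0.6257 -0.0242  0.1917]
twist [-0.0005 -0.2625  0.0023] dp [ 1.8 -0.2 29.2] p [ 0.6278 -0.0349  0.1839]
twist [-3.000e-04 -4.021e-01  2.300e-03] dp [ 0.1 -0.2 42.5] p [ 0.6302 -0.0466  0.1777]
twist [-2.000e-04 -5.417e-01  2.300e-03] dp [-3.5 -0.2 55.5] p [ 0.6326 -0.0591  0.1732]
5
```

send_rows --twist '[[0, -0.05, 0], [0, -0.123, 0], [0, -0.19, 0], [0, -0.262, 0], [0, -0.33, 0], [0, -0.402, 0], [0, -0.402, 0]]' --dp '[[0.8, 0, 7], [1.7, 0, 15.7], [1.8, 0, 22.5], [1.8, 0, 29], [1, 0, 35.8], [0.1, 0, 42.5], [0.1, 0, 42.5]]' --grip '[1, 1, 1, 1, 1, 1, 1]'

```text
t: 16.08
ee_pos: [0.6297, -0.0464, 0.1755]
orientation: [0.486, 0.491, 0.602, -0.402]
ft_force: [0.3, 0.5, -4.4]
finger_gap: 0.185
```

```bash
python3 f.py;python3 rec.py; python3 look.py 10; for t in 12 8 4; do python3 plan.py 36 -1 $t | tail -1; done
```

```text
F hook [-2.17 -0.34 -3.8 ] world [ 0.25  0.46 -4.36]
now ring hook mm [37.3 -0.2 -3. ] t 16.075 F [ 0.3  0.5 -4.4]
twist [-0.0009  0.4042  0.0065] dp [-19.    0.3 -36.9] p [ 0.6238 -0.0147  0.2017]
16.075 [-1.064  0.947  0.808  1.658  0.735  1.231 -0.621] [ 0.6297 -0.0464  0.1755] 0.1854349562646262 [ 0.25  0.46 -4.36]
[[-0.0463  0.9806  0.1906]
 [ 0.2     0.196  -0.96  ]
 [-0.9787 -0.0063 -0.2052]]
twist [0.0005 0.0002 0.003 ] dp [ 0.5 -0.2  1.9] p [ 0.6305 -0.0482  0.1765]
twist [ 0.0006 -0.0696  0.003 ] dp [ 1.7 -0.2  8.5] p [ 0.6317 -0.0544  0.174 ]
twist [ 0.0007 -0.1394  0.003 ] dp [ 2.3 -0.2 15.2] p [ 0.6329 -0.0607  0.172 ]
```

View pics/z10.png

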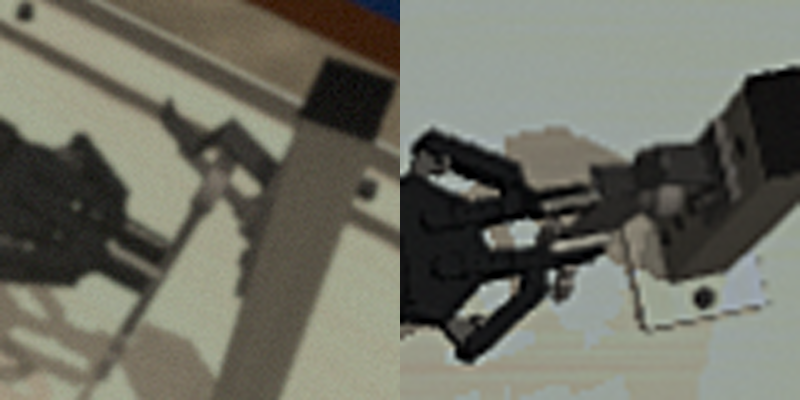

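send_rows --twist '[[0, -0.03, 0], [0, -0.07, 0], [0, -0.105, 0], [0, -0.139, 0], [0, -0.139, 0]]' --dp '[[0.8, 0, 4], [1.7, 0, 8.5], [2, 0, 12], [2.3, 0, 15.2], [2.3, 0, 15.2]]' --grip '[1, 1, 1, 1, 1]'

```text
t: 16.8
ee_pos: [0.6327, -0.0611, 0.1714]
orientation: [0.526, 0.463, 0.566, -0.434]
ft_force: [0.5, 0.2, -3.1]
finger_gap: 0.181
```

```bash
python3 f.py; for t in 4 0; do python3 plan.py 34 -2 $t | tail -1; done
```

```text
F hook [-1.66 -0.49 -2.57] world [ 0.46  0.2  -3.06]
now ring hook mm [35.4 -0.1 -1.3] t 16.8 F [ 0.5  0.2 -3.1]
twist [-0.0012  0.5423  0.004 ] dp [-27.    0.2 -49.2] p [ 0.6238 -0.0147  0.2017]
twist [-0.0001  0.0012  0.0041] dp [1.3 0.3 0.7] p [ 0.6331 -0.0617  0.17  ]
twist [ 0.     -0.0686  0.0041] dp [2.4 0.3 7.4] p [ 0.6344 -0.0681  0.1685]
```

send_rows --twist '[[0, -0.025, 0], [0, -0.05, 0], [0, -0.05, 0], [0, -0.05, 0]]' --dp '[[1, 0, 3], [2, 0, 6], [3, 0, 6], [3, 0, 6]]' --grip '[1, 1, 1, 1]'

```text
t: 17.3
ee_pos: [0.6341, -0.0665, 0.1687]
orientation: [0.54, 0.453, 0.553, -0.445]
ft_force: [-1.2, -0.2, -2.6]
finger_gap: 0.177
```

```bash
python3 f.py; python3 look.py 11
```

```text
F hook [-1.45  1.17 -2.17] world [-1.16 -0.17 -2.61]
now ring hook mm [33.6 -0.3 -1.9] t 17.3 F [-1.2 -0.2 -2.6]
twist [-4.000e-04  5.905e-01  2.500e-03] dp [-31.9  -0.1 -53.5] p [ 0.6238 -0.0147  0.2017]
```

View pics/z11.png

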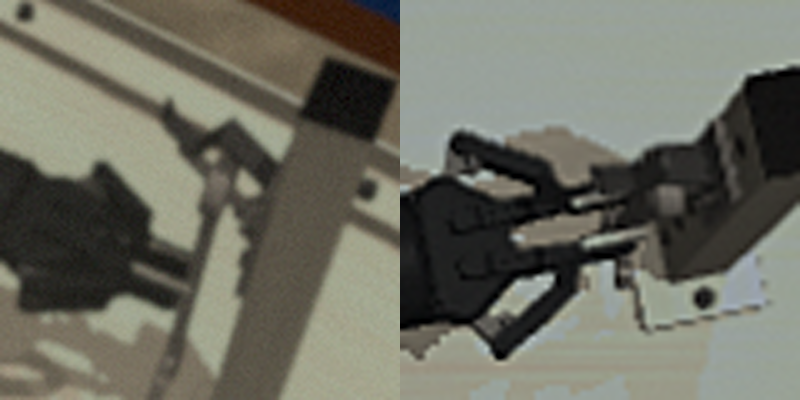

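send_rows --twist '[[0, 0, 0], [0, 0, 0], [0, 0, 0]]' --dp '[[1, 0, 0], [2, 0, 0], [2, 0, 0]]' --grip '[1, 1, 1]'

```text
t: 17.77
ee_pos: [0.6341, -0.0667, 0.1671]
orientation: [0.54, 0.453, 0.552, -0.445]
ft_force: [-0.6, -1.1, -0.3]
finger_gap: 0.182
```

```bash
python3 f.py
```

```text
F hook [-0.96  0.76  0.26] world [-0.56 -1.07 -0.34]
now ring hook mm [32.7 -0.2 -3.2] t 17.775 F [-0.6 -1.1 -0.3]
twist [-5.000e-04  5.909e-01  2.000e-03] dp [-33.5  -0.1 -53.6] p [ 0.6238 -0.0147  0.2017]
```

send_rows --twist '[[0, 0, 0], [0, 0, 0], [0, 0, 0]]' --dp '[[0.5, 0, 0], [1, 0, 0], [1, 0, 0]]' --grip '[1, 1, 1]'

```text
t: 18.15
ee_pos: [0.6341, -0.0667, 0.1663]
orientation: [0.541, 0.453, 0.552, -0.445]
ft_force: [0.0, -0.5, 2.6]
finger_gap: 0.183
```

```bash
python3 f.py
```

```text
F hook [1.05 0.1  2.41] world [ 0.   -0.53  2.58]
now ring hook mm [32.2 -0.2 -3.9] t 18.15 F [ 0.  -0.5  2.6]
twist [-0.0006  0.5913  0.0019] dp [-34.4  -0.1 -53.7] p [ 0.6238 -0.0147  0.2017]
```

The ring now rests on the arm (the load has gone off the gripper). Taking off the preload and opening gently.

send_rows --twist '[[0, 0, 0], [0, 0, 0], [0, 0, 0], [0, 0, 0], [0, 0, 0], [0, 0, 0], [0, 0, 0], [0, 0, 0]]' --dp '[[-0.8, 0, 0], [-0.8, 0, 0], [-0.8, 0, 0], [-0.8, 0, 0], [-0.8, 0, 0], [-0.8, 0, 0], [-0.8, 0, 0], [-0.8, 0, 0]]' --grip '[1, 1, 0.76, 0.72, 0.68, 0.64, 0.6, 0.55]'

```text
t: 19.15
ee_pos: [0.6341, -0.0665, 0.1665]
orientation: [0.54, 0.453, 0.553, -0.445]
ft_force: [0.0, -0.0, 0.4]
finger_gap: 0.449
```

```bash
python3 f.py; python3 look.py 12
```

```text
F hook [ 0.24 -0.04  0.38] world [ 0.05 -0.01  0.45]
now ring hook mm [32.4 -0.2 -3.7] t 19.15 F [ 0.  -0.   0.4]
twist [-4.000e-04  5.903e-01  2.400e-03] dp [-34.1  -0.1 -53.5] p [ 0.6238 -0.0147  0.2017]
```

View pics/z12.png

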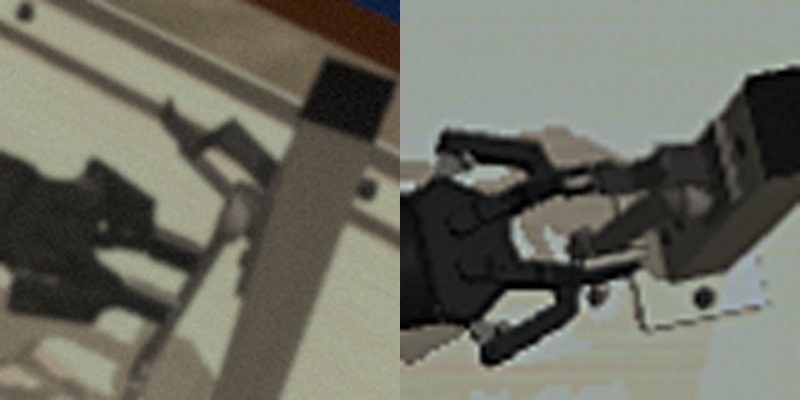

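send_rows --twist '[[0, 0, 0], [0, 0, 0], [0, 0, 0], [0, 0, 0], [0, 0, 0], [0, 0, 0], [0, 0, 0], [0, 0, 0]]' --dp '[[0, 0, 0], [0, 0, 0], [0, 0, 0], [0, 0, 0], [0, 0, 0], [0, 0, 0], [0, 0, 0], [0, 0, 0]]' --grip '[0.4, 0.3, 0.2, 0.1, 0, 0, 0, 0]'

```text
t: 20.25
ee_pos: [0.6341, -0.0665, 0.1665]
orientation: [0.54, 0.453, 0.553, -0.445]
ft_force: [-0.1, -0.5, -0.6]
finger_gap: 0.999
```

```bash
python3 f.py; python3 look.py 13
```

```text
F hook [-0.71  0.15 -0.23] world [-0.06 -0.47 -0.6 ]
now ring hook mm [32.4 -0.2 -3.7] t 20.25 F [-0.1 -0.5 -0.6]
twist [-4.000e-04  5.903e-01  2.400e-03] dp [-34.1  -0.1 -53.5] p [ 0.6238 -0.0147  0.2017]
```

View pics/z13.png

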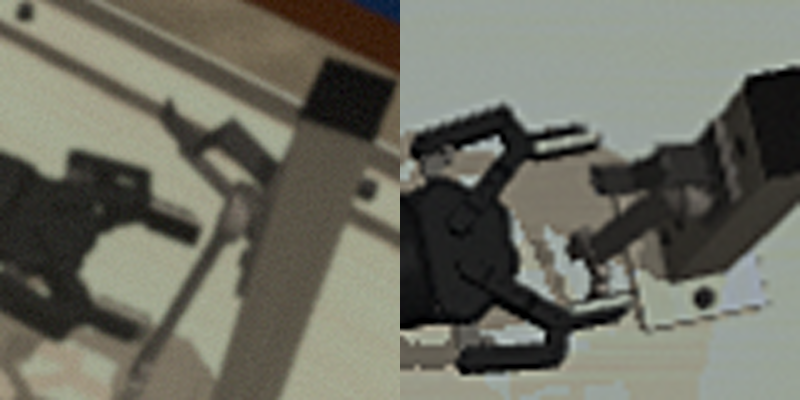

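send_rows --twist '[[0, 0, 0], [0, 0, 0], [0, 0, 0], [0, 0, 0], [0, 0, 0], [0, 0, 0], [0, 0, 0], [0, 0, 0]]' --dp '[[0, 0, -6], [0, 0, -18], [0, 0, -32], [0, 0, -48], [0, 0, -66], [0, 0, -84], [0, 0, -96], [0, 0, -100]]' --grip '[0, 0, 0, 0, 0, 0, 0, 0]'

```text
t: 21.35
ee_pos: [0.6147, 0.0327, 0.1684]
orientation: [0.54, 0.452, 0.553, -0.444]
ft_force: [-0.2, -0.6, 0.5]
finger_gap: 1.0
```

```bash
cat > hang.py <<'E'
from plan import *
tag=sys.argv[1]
for n in("side","top"):
  d=np.load(f"pics/{n}{tag}.npy"); v,u=np.nonzero(d>0); P=p2w(n,np.c_[u,v],d[v,u])
  L=(P-root)@np.c_[o,np.cross(Z,o),Z]*1000
  k=(abs(L[:,1])<28)&(L[:,0]>-4)&(L[:,0]<150)&(L[:,2]<60)&(L[:,2]>-235); Q=L[k]; print(n,k.sum())
  for lo in range(-230,60,20):
    w=Q[(Q[:,2]>=lo)&(Q[:,2]<lo+20)]
    if len(w): print(lo,len(w),"out",np.percentile(w[:,0],[0,50,100]).round(1),"lat",np.percentile(w[:,1],[0,50,100]).round(1))
  for r in spotter.landmark_of(n,"wrench_ring")+spotter.landmark_of(n,"wrench_grip"):
    q=c2w(n,r["xyz"]); print("  lm",round(r["p"],2),q.round(3),((q-root)@H*1000).round(1))
E
python3 f.py; python3 look.py 14; python3 hang.py 14
```

```text
F hook [-0.21  0.3   0.72] world [-0.18 -0.64  0.47]
now ring hook mm [116.3  -0.5 -60.2] t 21.35 F [-0.2 -0.6  0.5]
twist [0.0008 0.59   0.0028] dp [-34.3  -0.4  47.6] p [ 0.6238 -0.0147  0.2017]
side 1012
-230 9 out [-3.2  2.2 11.7] lat [-26.3   1.3  20.9]
-210 3 out [53.8 55.8 57.5] lat [-2.5  1.   2.8]
-190 11 out [40.8 54.  56.8] lat [-8.8 -0.3 27.7]
-170 45 out [38.7 44.3 52.2] lat [-9.7 20.3 27.5]
-150 27 out [37.4 42.4 47.8] lat [ 1.1 13.  20.3]
-130 25 out [31.9 38.  43.6] lat [-1.3 12.8 14.1]
-110 30 out [28.8 34.5 40.4] lat [ 0.5 12.1 14.5]
-90 30 out [24.8 31.5 36.6] lat [-4.9 11.8 13.5]
-70 32 out [21.6 27.3 32.7] lat [-0.1 11.9 14. ]
-50 43 out [-3.7 21.  28. ] lat [-1.7 11.6 21.5]
-30 39 out [-3.6 16.9 24.1] lat [-1.1 12.6 22.7]
-10 78 out [-3.9  9.  23.8] lat [-14.3  18.5  23.6]
10 189 out [-3.6 13.5 45.8] lat [-13.    6.   23.9]
30 189 out [-4.  33.8 57.8] lat [-19.    4.1  22.7]
50 142 out [10.3 26.5 67.2] lat [-8.6  3.3 13.1]
  lm 0.96 [0.133 0.37  0.007] [ 334.9  406.6 -524.9]
  lm 0.92 [ 0.639 -0.104  0.249] [12.3  2.9 -4.2]
  lm 0.72 [0.515 0.007 0.006] [ -18.2 
[... 617 characters left out ...]
] lat [-4.   4.5 10.8]
-50 23 out [-3.4 23.5 27.9] lat [-5.4  5.7 19.5]
-30 17 out [-3.8 20.5 23.4] lat [-2.3  8.7 19.4]
-10 32 out [-3.2 15.9 21.5] lat [-20.6   9.7  19.6]
10 49 out [-1.   8.4 34. ] lat [-22.5  10.   19.1]
30 112 out [-3.9  7.2 56.2] lat [-21.5  -1.5  19.6]
50 82 out [-3.1 30.7 69.1] lat [-16.3  -1.1   8.8]
  lm 0.92 [0.516 0.006 0.01 ] [ -16.7  102.1 -275.5]
  lm 0.89 [0.131 0.374 0.007] [ 338.2  407.6 -526.9]
  lm 0.61 [ 0.634 -0.087  0.159] [-25.1   4.4 -88. ]
  lm 0.48 [ 0.639 -0.101  0.243] [ 11.3   1.9 -10.4]
  lm 0.95 [0.205 0.313 0.005] [ 276.   347.2 -486.7]
  lm 0.66 [ 0.425 -0.01   0.008] [ -16.6  194.2 -278.2]
  lm 0.53 [ 0.633 -0.086  0.16 ] [-23.    4.7 -87.1]
```

View pics/z14.png

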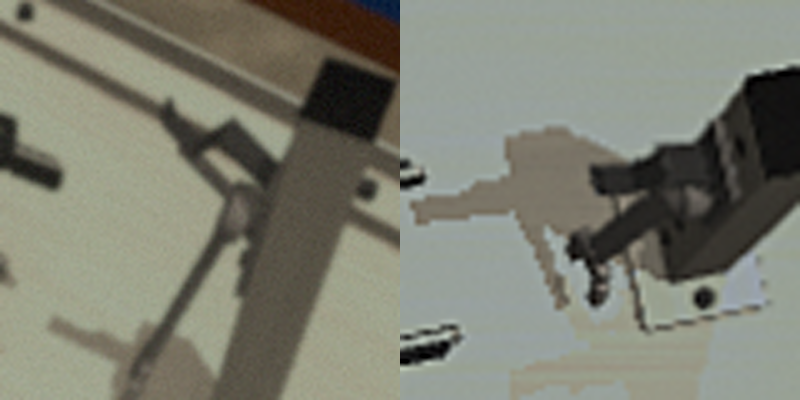

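send_rows --twist '[[0, 0, 0], [0, 0, 0], [0, 0, 0], [0, 0, 0], [0, 0, 0], [0, 0, 0], [0, 0, 0], [0, 0, 0]]' --dp '[[0, 0, -6], [0, 0, -16], [0, 0, -28], [0, 0, -40], [0, 0, -48], [0, 0, -50], [0, 0, -50], [0, 0, -50]]' --grip '[0, 0, 0, 0, 0, 0, 0, 0]'

```text
t: 22.65
ee_pos: [0.6049, 0.08, 0.1697]
orientation: [0.54, 0.453, 0.552, -0.445]
ft_force: [-0.4, -1.2, -0.8]
finger_gap: 0.997
```

```bash
cat > tilt.py <<'E'
from plan import *
tag=sys.argv[1]
B=np.c_[o,np.cross(Z,o),Z]
for n in("side","top"):
  d=np.load(f"pics/{n}{tag}.npy"); v,u=np.nonzero(d>0); P=p2w(n,np.c_[u,v],d[v,u]); L=(P-root)@B*1000
  k=(abs(L[:,1])<16)&(L[:,0]>10)&(L[:,0]<70)&(L[:,2]<-25)&(L[:,2]>-155); Q=L[k]
  c=np.median(Q,0); w=np.linalg.svd(Q-Q.mean(0),full_matrices=False)[2][0]; w*=np.sign(w[2])
  print(n,k.sum(),"axis out/lat/up",w.round(3),"tilt",np.arccos(w[2]).round(3), "mean",Q.mean(0).round(1))
E
python3 look.py 15; python3 tilt.py 14; python3 tilt.py 15
python3 - <<'E'
import sys
sys.path.insert(0,'.')
from plan import *
for n in("side","top"):
  d0=np.load(f"pics/{n}14.npy");d1=np.load(f"pics/{n}15.npy")
  a=cv2.imread(f"pics/{n}14.png").astype(int);b=cv2.imread(f"pics/{n}15.png").astype(int)
  uv=w2p(n,np.array([root,root-[0,-.03,.2]])).astype(int); print(uv)
s=status.state();print(s["t"],s["ee_pos"],s["ft_force"])
a=cv2.imread("pics/side15.png");b=cv2.imread("pics/top15.png")
c=cv2.resize(a[140:280,350:450],(428,600),interpolation=cv2.INTER_CUBIC); cv2.imwrite("pics/z15b.png",c)
E
```

```text
side 190 axis out/lat/up [-0.188 -0.012  0.982] tilt 0.19 mean [ 32.2  10.7 -87.8]
top 116 axis out/lat/up [-0.181 -0.03   0.983] tilt 0.185 mean [ 33.9   4.4 -89.5]
side 190 axis out/lat/up [-0.187 -0.013  0.982] tilt 0.189 mean [ 32.4  10.7 -88.7]
top 115 axis out/lat/up [-0.178 -0.025  0.984] tilt 0.181 mean [ 34.    4.4 -90.1]
[[396 196]
 [369 246]]
[[361 155]
 [341 168]]
22.75 [0.60488134 0.08006788 0.16972807] [ 0.04433507  0.8895633  -0.79256262]
```

View pics/z15b.png

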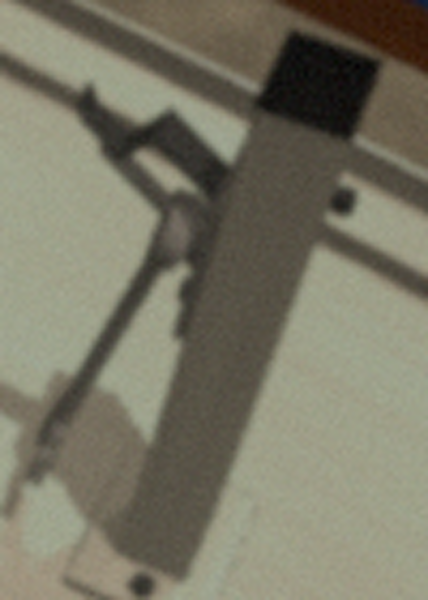

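View pics/z15.png

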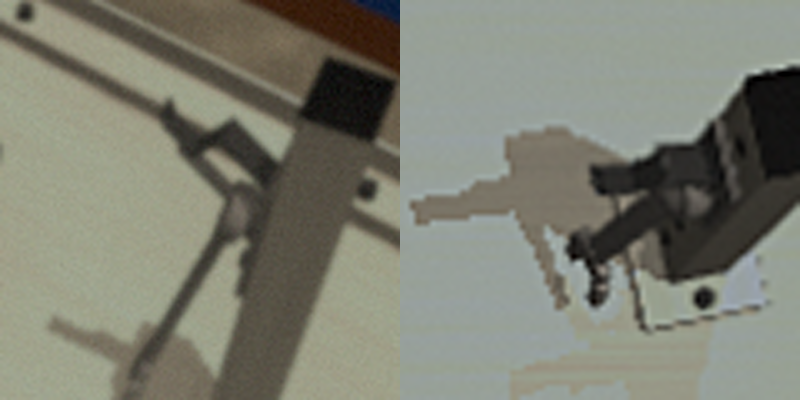

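Run:
```python
from plan import *
for n in("side","top"):
  d=np.load(f"pics/{n}15.npy"); v,u=np.nonzero(d>0); P=p2w(n,np.c_[u,v],d[v,u]); L=(P-root)@H*1000
  k=(abs(L[:,1])<12)&(L[:,0]>72)&(L[:,0]<85)&(abs(L[:,2]-9)<15); print(n,"lip top z",np.median(L[k,2]).round(1))
  # ring points: hook frame
  k=(abs(L[:,1])<24)&(L[:,0]>-8)&(L[:,0]<45)&(L[:,2]>-32)&(L[:,2]<24); Q=L[k]
  for lo in range(-10,45,5):
    w=Q[(Q[:,0]>=lo)&(Q[:,0]<lo+5)]
    if len(w): print(lo,len(w),"y",np.percentile(w[:,1],[2,98]).round(1),"z",np.percentile(w[:,2],[2,50,98]).round(1))
  for l in("bolt","clamp_bar","open_wrench_grip","wrench_ring"):
    print(n,l,[c2w(n,r["xyz"]).round(3).tolist() for r in spotter.landmark_of(n,l)])
a=cv2.imread("pics/top15.png"); cv2.imwrite("pics/top15c.png",a)
```

```text
side lip top z 9.0
-10 9 y [20.9 24. ] z [-4.5  2.4 17.1]
-5 16 y [12.2 23.5] z [-28.3   5.7  21.9]
0 31 y [ 1.4 23.8] z [-30.9   1.9  18.6]
5 42 y [-13.   23.5] z [-26.4   4.8  21.3]
10 46 y [-7.  22.2] z [-20.6   2.2  21.4]
15 55 y [-6.7 23.2] z [-16.    9.   15.9]
20 45 y [-9.6 19. ] z [-2.9  9.6 14.9]
25 22 y [-7.1  6.3] z [-1.1  5.1 11.1]
30 14 y [-0.7  5.8] z [-2.5  3.3  5.6]
35 15 y [-1.4  6. ] z [-3.1  3.   6.1]
40 11 y [-1.6  6.1] z [-3.2  4.4  5.4]
side bolt [[0.438, -0.192, 0.0]]
side clamp_bar [[0.734, 0.223, 0.001], [0.639, -0.107, 0.249]]
side open_wrench_grip [[0.527, 0.343, -0.0]]
side wrench_ring [[0.517, 0.008, 0.006], [0.131, 0.368, 0.008], [0.64, -0.104, 0.251], [0.629, -0.06, 0.283]]
top lip top z 10.1
-10 3 y [19.4 22.3] z [-7.7 12.5 20.7]
-5 5 y [15.3 20.2] z [-6.1  1.   5.7]
0 6 y [-18.   22.7] z [-25.3   7.8  15.9]
5 26 y [-20.2  21.1] z [-30.5  -6.8  21. ]
10 22 y [-11.9  19.3] z [-20.4  -7.9  20.5]
15 17 y [-16.   18.7] z [-6.1  8.9 22.7]
20 10 y [ 5.1 18.1] z [ 1.   6.8 13.3]
25 4 y [ 4.9 11.9] z [ 4.9  8.6 11.1]
35 2 y [2.8 3.4] z [-0.5  0.7  1.8]
40 1 y [2.9 2.9] z [1.1 1.1 1.1]
top bolt [[0.437, -0.191, -0.001]]
top clamp_bar [[0.735, 0.225, -0.002]]
top open_wrench_grip [[0.526, 0.344, 0.007], [0.632, -0.057, 0.287], [0.44, -0.192, 0.003]]
top wrench_ring [[0.135, 0.371, 0.004], [0.642, -0.1, 0.242], [0.516, 0.008, 0.01], [0.646, -0.112, 0.245]]
```

View pics/top15.png

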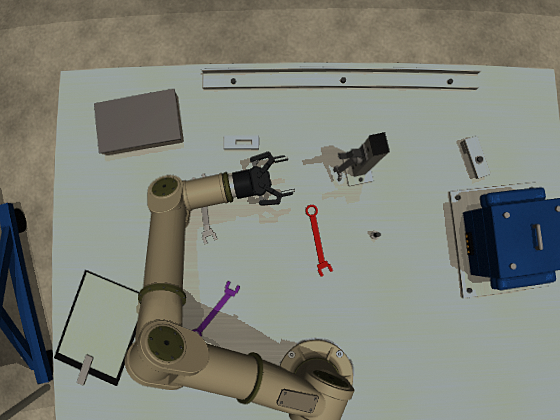

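The latch is shut and the wrench hangs still, about 0.19 rad off vertical. The bystanders lie where they were, and the gripper is open and clear of everything (pixel 260,185, well away from the upright at 365,150). Handing in.

```bash
python3 -c "
from rig import ctrl; print(ctrl.close_job())"
```

```text
the job is handed in; nothing more can be done
None
```

The ring wrench now hangs by its ring on the hook arm behind the shut latch, released, and the job is handed in at about 23 s of the 54 s.

- **Hooking:** I gripped the wrench by its handle and lifted the latch from under the lip with the ring, to about 0.16 rad. I then slid the ring in over the arm until the latch dropped shut behind it. I saw no sign of anything being forced.
- **Pull test:** I pulled outwards in small steps to about 4 N, and the latch stayed shut. I then turned the handle nearly upright, let the ring take the weight, opened the gripper and backed off.
- **Last checks:** The lip is back at its shut height. The wrench looked the same in two pictures 1.3 s apart. The ring is near hook x 12–15 mm, y within about 3 mm and z about -4 to -10 mm. The bolt, clamp bar and open-ended wrench were found within about 5 mm of their start places, which is about what the cameras can tell, and the gripper touches nothing.
- **Not ideal:** On release the ring slid down to about the collar, and the wrench rests about 0.19 rad off vertical with its lower end outwards. That is not quite straight down, but inside the 0.3 rad limit. The two cameras disagree by a few mm on the ring's exact place.

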